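# Swing the bench magnifier over the soil sample and level its lens

### The job

Set up the small stand magnifier for looking at the soil sample: swing its arm round the post until the lens is centred over the glass dish that holds the brown soil (not over the empty dish), and tilt the lens so that it lies level. Leave both dishes where they stand.

Things in the scene. Friction and masses are not known exactly. Their poses are not given: they have to be found in the camera images.
- lens_tilt (a joint): tilt of the magnifier's lens in its fork, rad: 0 = level, positive = the edge farthest from the post is raised. Starts at 0.45 to 0.85; range -0.7 to 1.0, no stop at level. A stiff friction hinge (0.07 N m) that stays where it is left: pressing down on the raised edge from above with 2 to 3 N turns it, without swinging the arm.
- lens_center (a point): centre of the magnifier's lens, on its tilt axis, 150 mm above the worktop, 120 mm from the post's axis; tilting does not move it. The lens is a glass in a black ring, 84 mm across; when level its top is 4 to 5 mm above this point. It hangs in a half-round metal fork (109 mm across), open away from the post; the tilt axis is level and square to the arm. Site x axis: from lens to post; z up.
- swing_knob (a point): middle of the black upright knob on top of the magnifier's arm, 16 mm in diameter, 180 mm above the worktop (the knob spans 165 to 195 mm), 55 mm from the post's axis on the line from post to lens. Nothing near it is higher than 166 mm but the raised outer edge of a tilted lens (up to 185 mm). Moving the knob sideways round the post swings the arm.
- post_top (a point): point on the vertical axis of the magnifier's post at arm height, 150 mm above the worktop; the arm swings about it, about 1.2 rad either way from the start, against stiff friction (0.22 N m, 4 N at the knob), and stays put. The foot, dark, 100 mm across, is fixed. A fixed black microscope, 381 mm tall, stands at x 0.43 to 0.60, y -0.13 to 0.05: pass over it or round its robot side.
- soil_dish_mid (a point): middle (7.5 mm above the worktop) of the open glass petri dish, 69 mm across and 15 mm tall, that holds a flat layer of brown soil: the sample to look at. It stands loose, 120 mm from the post's axis, to one side of the arm, within its swing.
- empty_dish_mid (a point): middle (7.5 mm above the worktop) of the empty clear petri dish, 69 mm across and 15 mm tall, standing loose on the other side of the arm at the same distance from the post: a bystander.
Mind the look-alikes: they are no part of the job. Leave any pink, purple or turquoise look-alike of the part that bears soil_dish_mid alone.

How it is judged:
By the outcome, as a careful person would: the job done as asked, in the order asked, and still so for the second after the job is handed in, with the robot touching nothing.
It also fails if it takes over 48 s, if anything falls off the work surface, if the arm or the gripper's body presses on something with over 40 N, if the wrist force passes 120 N, or if a joint passes its speed limit or range.

### The arm

A 7-joint arm with a two-finger parallel gripper is mounted at the origin on a cart in front of the work surface, level with it; the furniture and walls round the work are solid. World frame = base frame: x ahead of the robot, y to its left, z up, the work surface at z = 0. Lengths are in mm, angles in rad, forces in N, time in s.
With the tool pointing down it reaches from about 400 to 875 mm from the base axis. Payload 4.4 kg.
Tool frame: the origin (TCP) lies on the centre line of the jaws, within the pads' length; the fingertips stand 25 mm ahead of it and the grasp point (between the pads) lies 6 mm ahead of it; z points along the fingers, x is the direction in which the jaws open and shut, and the axes are right-handed (so a half turn about z gives the same grasp; the last joint's range is limited). The gripper opens to 85 mm and grips with 20 to 120 N. Pads are 22 mm wide; open, the fingers measure 114 mm over their backs; the gripper's body (76 mm by 85 mm) begins 54 mm behind the grasp point. The pads swing forward as they close: fully open they stand 13 mm farther back than shut.
Start: joints at [-1.367, 0.628, 0.038, 1.517, -0.027, 0.996, -0.02], TCP at [173.225, 626.507, 235.613] pointing down, gripper open.
Joint ranges: [-3.06, 3.06], [-0.37, 2.12], [-1.25, 1.32], [0.18, 2.47], [-1.1, 4.24], [0.23, 1.98], [-2.94, 2.94]. Speed limits (rad/s): [2.57, 2.57, 3.14, 3.14, 3.14, 3.14, 3.14].

### API

Orientations are given as [roll, pitch, yaw] about the fixed x, y, z axes, in that order (R = Rz(yaw) Ry(pitch) Rx(roll)).
In Python, from cell import ctrl, cams gives the robot as it stands. The module is installed in compiled form; this text tells all that it offers.
- The arm moves only by the tool step_arm, never from a script. Its arguments are lists of equal length, an entry for each row: "linear": the shift along the tool's x, y, z in mm, a list of three; "yaw": the turn about the tool's z in rad; "gripper": the opening, from -1 (shut) to 1 (fully open). A call has 1 to 8 rows; each row is the pose to reach, as a shift and turn from the pose commanded when the call began, along the tool's axes at that moment; what a row does not reach only later rows make up. A row lasts 1/12 s, in which the tool goes at most 41.7 mm and 7.16 degrees, less where a joint would pass 70% of its speed; a pose out of reach is approached as far as the arm can. A call with a gripper value outside its range is refused whole. The fingers move at their own pace and stop on an object; the grip force is fixed at half the most. Time passes only in rows, so rows that repeat a pose let the fingers close. It gives the time, the measured TCP pose, the force and the opening at its end, in the units of the state.
- ctrl.read_state(): the state, without advancing time (a new reading comes with each control period).
- cams.get_image(name): name is "scene" or "side" or "wrist"; returns a dict with "frame" (400x640x3 uint8, red, green, blue), "depth" (400x640 float32, mm along the optical axis (not along the pixel's ray), 0 where there is no reading), "intrinsics" (3x3 intrinsics, pixels), "cam_to_world" (4x4, takes a point from camera to world coordinates). Camera axes: x right, y down, z forward; pixel columns grow to the right and rows downward; lengths in mm; the calibration is good to about 2 mm. The wrist camera is an equidistant fisheye: a pixel r from the principal point sees the ray r / f radians off the axis. A picture is of the moment at which its call begins.
- ctrl.finish_job(): hands the job in, once; it reports no verdict.
Trained networks look in the newest picture that a camera, given by its name, has taken for a name from the list of things; names that differ only in an ending like _2 or _b are one class to them, and where a whole thing is asked for, a point or a joint stands for the part that bears it (a point fixed in the world has none). Each returns a list of dicts, best first, with "conf" (0 to 1); they miss things now and then, are a little off and sometimes report something else, mostly with a low value. They report only what shows in the picture. A call takes as long as a camera call. They do not tell look-alikes from the thing itself.
- cams.regions_of(camera, name): "pixels" (400x640 bool, what is visible of it) and "pixel" ([column, row] in pixels, amid what is visible of it).
The state is a dict: "clock": time; "qpos": joint angles; "qd": joint speeds; "tau": joint torques, N m; "eef_pos": TCP position; "tool_rot": TCP orientation; "force": force on the tool from outside, world axes, zero at the start; "torque": the same for the moment, N m; "width": finger opening in mm.
Only numpy, scipy, OpenCV 4.12 (cv2) and the standard library are available. Lean on these libraries where they do the work, as an engineer would, in place of code of your own. Each camera call takes 0.05 s, during which the arm holds its last target.

## Working session

There is one attempt and no reset: what is moved stays moved. The work goes in short steps, Python scripts to look and compute and a tool call to move; the robot and the scene stay as the last step left them, time stands still between calls to the robot, and variables do not carry over. Pictures are saved under pics/ and viewed, and the job is handed in when it is done.

Besides the shell and the picture viewer there is one more tool, called after ">>>" by a JSON object that holds its "name" and its "arguments". step_arm: Moves the arm, as the interface text tells. Its arguments: {"type":"object","properties":{"linear":{"type":"array"},"yaw":{"type":"array"},"gripper":{"type":"array"}},"required":["linear","yaw","gripper"]}

```bash
mkdir -p pics; cat > h.py <<'E'
import numpy as np,cv2
from cell import ctrl,cams
def w(im,u,v,d=None):
    K=im["intrinsics"];T=im["cam_to_world"]
    if d is None:d=im["depth"][int(v),int(u)]
    return (T@np.array([(u-K[0,2])/K[0,0]*d,(v-K[1,2])/K[1,1]*d,d,1]))[:3]
def pts(im,mask):
    K=im["intrinsics"];T=im["cam_to_world"]
    v,u=np.nonzero(mask&(im["depth"]>0));d=im["depth"][v,u]
    P=np.stack([(u-K[0,2])/K[0,0]*d,(v-K[1,2])/K[1,1]*d,d,np.ones_like(d)])
    return (T@P)[:3].T
def save(im,n):cv2.imwrite("pics/"+n,im["frame"][:,:,::-1])
E
python3 - <<'E'
from h import *
np.set_printoptions(precision=1,suppress=True)
s=ctrl.read_state();print(s["clock"],s["eef_pos"],s["tool_rot"],s["width"])
for c in ["scene","side"]:
    im=cams.get_image(c);save(im,c+"0.png");np.savez(f"{c}0.npz",**im);print(c,im["intrinsics"][0,0],im["cam_to_world"])
    for n in ["soil_dish_mid","empty_dish_mid","lens_center","swing_knob","post_top"]:
        for r in cams.regions_of(c,n)[:4]:
            P=pts(im,r["pixels"]);print(n,round(r["conf"],2),r["pixel"],r["pixels"].sum(),np.median(P,0) if len(P) else None,P.min(0) if len(P) else '',P.max(0) if len(P) else '')
E
```

```text
0.0 [173.  625.9 234.7] [3.1 0.  1.3] 85.34031568719799
scene 386.15734470534943 [[ -0.9  -0.2   0.5 178.9]
 [ -0.5   0.4  -0.8 455.2]
 [  0.   -0.9  -0.4 511.4]
 [  0.    0.    0.    1. ]]
soil_dish_mid 0.76 [373.5, 260.1] 606 [ 430.9 -220.6    8. ] [ 396.4 -255.7    0.8] [ 465.4 -184.    17.3]
soil_dish_mid 0.75 [200.9, 321.4] 1077 [615.4 104.9   7.3] [579.9  69.6   0.1] [650.  138.8  17.8]
soil_dish_mid 0.6 [361.0, 206.8] 234 [ 570.6 -458.7    8. ] [ 460.1 -500.3   -0.1] [ 602.7 -258.   126.6]
soil_dish_mid 0.51 [315.4, 198.6] 72 [ 705.3 -455.6    8.2] [ 654.6 -482.3    2.7] [ 723.2 -431.3   16.3]
empty_dish_mid 0.64 [361.7, 229.2] 441 [ 514.5 -333.1    5.4] [ 478.4 -389.6   -0.5] [ 548.1 -293.6   18.1]
lens_center 0.94 [368.9, 191.9] 1183 [ 476.7 -270.8  154.4] [ 417.6 -650.3   -0.3] [ 685.9 -201.7  197.1]
lens_center 0.72 [352.9, 195.4] 1756 [ 503.1 -248.1  150. ] [ 417.6 -689.5   -0.8] [712.  -17.6 197.1]
swing_knob 0.93 [368.9, 191.2] 1259 [ 479.5 -274.5  154.3] [ 419.3 -704.3   -0.3] [ 685.9 -201.7  197.1]
post_top 0.61 [353.5, 194.9] 1691 [ 502.7 -246.4  150.6] [ 417.6 -663.
[... 428 characters left out ...]
367.6, 299.7] 741 [ 567.7 -472.2    7.6] [ 534.3 -507.2    0.4] [ 602.7 -436.3   18. ]
empty_dish_mid 0.63 [317.8, 265.1] 559 [ 515.7 -324.3    4.2] [ 479.9 -365.9   -1.4] [ 548.  -270.5   18.4]
lens_center 0.92 [303.3, 197.1] 753 [ 490.3 -260.7  155.6] [ 418.9 -344.4    0.2] [648.3  75.2 197.8]
lens_center 0.22 [318.3, 265.0] 545 [ 514.8 -326.1    4.2] [ 479.9 -365.9   -0.6] [ 548.3 -293.5   18.4]
swing_knob 0.96 [302.9, 201.7] 819 [ 494.2 -260.1  155. ] [ 418.9 -344.4   -1.3] [656.3  99.5 197.8]
post_top 0.7 [311.5, 215.4] 1606 [ 526.1 -246.5  100. ] [ 420.5 -344.4   -1.2] [653.9  99.5 197.8]
post_top 0.39 [304.2, 198.8] 630 [ 493.3 -263.4  156.2] [ 420.7 -344.4   -0.7] [656.3  99.5 196.6]
```

View pics/scene0.png

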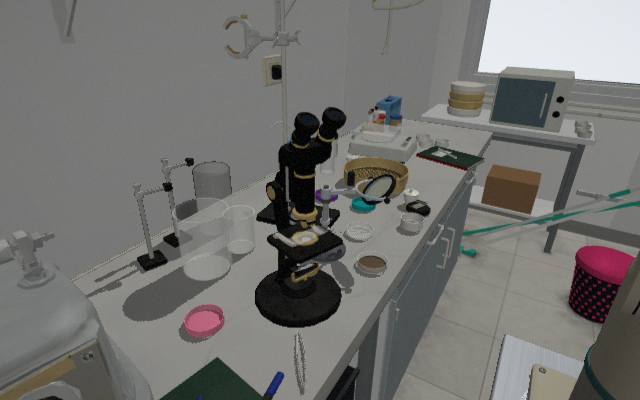

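View pics/side0.png

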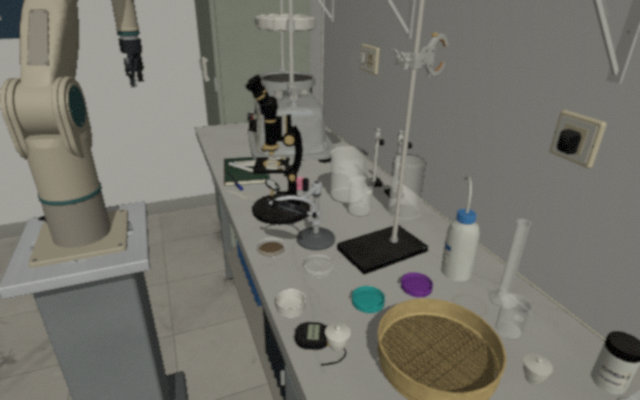

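```bash
python3 - <<'E'
import cv2
a=cv2.imread('pics/side0.png')[130:330,220:480]
cv2.imwrite('pics/crop0.png',cv2.resize(a,None,fx=3,fy=3,interpolation=cv2.INTER_CUBIC))
E
```

```text
(no output)
```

View pics/crop0.png

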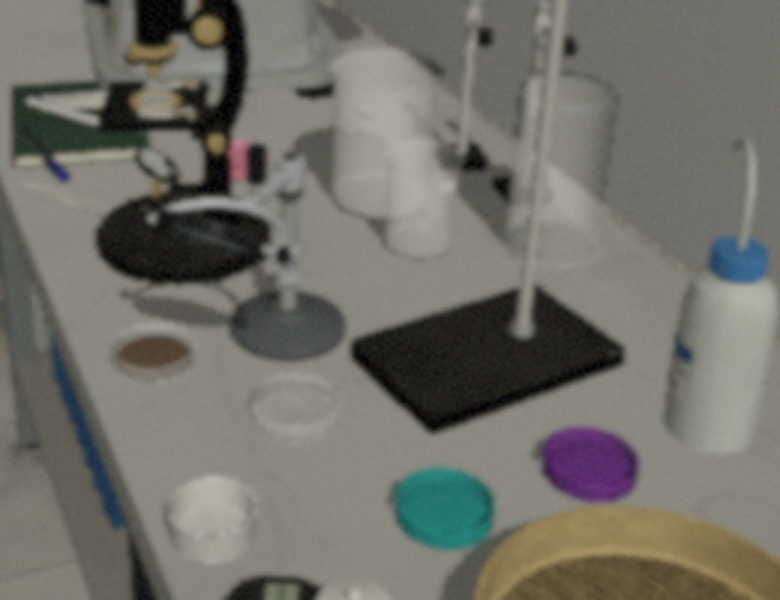

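The soil dish candidates in the side view are brown at (270,246), pink at scene (203,321), turquoise at (369,299), purple at (417,285) and the empty one at (318,265). By the description it is the brown one, and the crop confirms that. Next I'll measure the stand.

```bash
python3 - <<'E'
from h import *
from scipy.optimize import least_squares
np.set_printoptions(precision=1,suppress=True)
for c in ["scene","side"]:
    im=dict(np.load(f"{c}0.npz"))
    T=im["cam_to_world"];print(c,T[:3,:3].round(3).tolist())
    full=np.ones((400,640),bool);v,u=np.nonzero(im["depth"]>0)
    P=pts(im,full);C=im["frame"][v,u].astype(int)
    m=(P[:,0]>380)&(P[:,0]<640)&(P[:,1]>-360)&(P[:,1]<-140)
    P,C,u,v=P[m],C[m],u[m],v[m]
    for lo,hi in [(5,25),(40,75),(75,110),(110,140),(140,160),(160,168),(168,200)]:
        k=(P[:,2]>lo)&(P[:,2]<hi);print(lo,hi,k.sum(),np.median(P[k],0),P[k].min(0),P[k].max(0))
    k=P[:,2]>168
    for p,cc,a,b in list(zip(P[k],C[k],u[k],v[k]))[::4]:print(p,cc,a,b)
    # soil & empty circle
    b=(C[:,0]-C[:,2]>25)&(P[:,2]<30)&(P[:,0]<480)
    print("soil brown",P[b].mean(0),(P[b].min(0)+P[b].max(0))/2,b.sum())
    cv2.imwrite(f'pics/{c}_zoom.png',cv2.resize(im["frame"][150:290,290:460] if c=="scene" else im["frame"][160:290,240:400],None,fx=4.5,fy=4.2,interpolation=cv2.INTER_CUBIC)[:,:,::-1])
E
```

```text
scene [[-0.858, -0.236, 0.457], [-0.514, 0.368, -0.775], [0.015, -0.899, -0.437]]
5 25 1133 [ 485.1 -227.6   10.6] [ 396.4 -360.     5. ] [ 639.6 -165.6   19.9]
40 75 28 [ 545.6 -212.4   66.9] [ 535.4 -222.    56.9] [ 556.3 -206.8   73. ]
75 110 116 [ 547.5 -210.3   87.6] [ 539.9 -232.8   76.3] [ 559.8 -203.   108.3]
110 140 202 [ 491.7 -255.6  132.5] [ 441.7 -305.8  110.5] [ 558.6 -202.9  139.9]
140 160 706 [ 484.9 -254.8  152.6] [ 417.6 -340.8  140. ] [ 558.8 -201.7  159.9]
160 168 181 [ 462.7 -282.6  163.6] [ 421.7 -329.9  160. ] [ 562. -204.  168.]
168 200 227 [ 458.5 -286.4  176. ] [ 420.9 -330.5  168. ] [ 516.2 -241.4  197.1]
[ 515.4 -257.7  195.1] [61 57 41] 350 171
[ 510.2 -252.3  195.7] [19 21 24] 351 172
[ 514.  -245.3  194.9] [16 18 19] 348 173
[ 505.5 -247.5  196.1] [22 21 25] 352 173
[ 509.4 -245.9  193.5] [12 12 15] 350 174
[ 501.9 -250.2  193.6] [24 19 19] 354 174
[ 454.6 -325.8  178. ] [28 26 24] 387 174
[ 510.6 -243.8  191.6] [12 12 17] 349 175
[ 503.6 -249.   191.3] [11 18 18] 353 175
[ 464.6 -327.6  172.7] [22 21 25] 383 175
[ 452.4 -320.1  178.1] [16 18 21] 387 17
[... 4369 characters left out ...]
] 293 204
[ 435.1 -322.3  178. ] [35 36 36] 283 205
[ 443.7 -322.5  176.5] [38 37 40] 287 205
[ 450.6 -328.1  178.1] [62 60 61] 291 205
[ 459.1 -328.7  176.8] [35 34 35] 295 205
[ 444.9 -325.4  175.4] [38 37 36] 288 206
[ 452.8 -327.9  175.2] [57 56 57] 292 206
[ 460.2 -332.1  176. ] [35 33 35] 296 206
[ 444.1 -327.7  174.4] [48 50 50] 288 207
[ 452.4 -329.2  173.6] [54 53 54] 292 207
[ 460.  -332.5  173.9] [36 35 33] 296 207
[ 469.2 -331.5  171.6] [37 36 36] 300 207
[ 452.2 -329.8  171.6] [49 52 51] 292 208
[ 460.  -332.6  171.6] [31 24 27] 296 208
[ 469.1 -331.6  169.3] [37 37 37] 300 208
[ 457.6 -333.1  169.9] [37 40 40] 295 209
soil brown [ 431.1 -218.3    7.8] [ 431.5 -216.9    7.9] 152
```

View pics/scene_zoom.png

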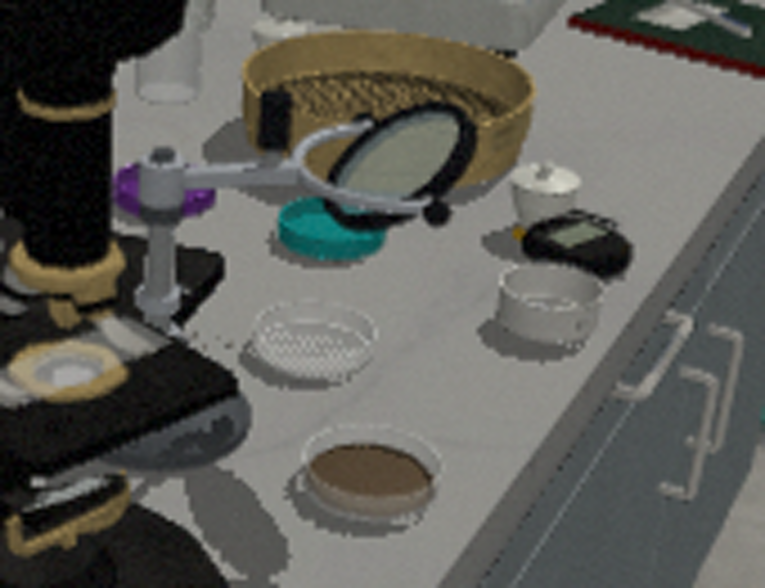

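View pics/side_zoom.png

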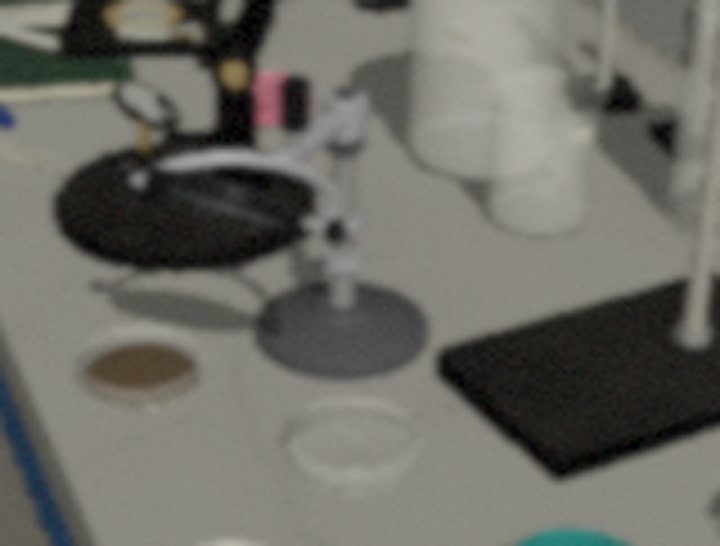

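```bash
cat >> h.py <<'E'
from scipy.optimize import least_squares
def circ(P,r0=None):
    f=(lambda p:np.hypot(P[:,0]-p[0],P[:,1]-p[1])-(r0 or p[2]))
    p0=[P[:,0].mean(),P[:,1].mean()]+([] if r0 else [40])
    return least_squares(f,p0,loss='soft_l1').x
E
python3 - <<'E'
from h import *
np.set_printoptions(precision=2,suppress=True)
print(ctrl.read_state()["tool_rot"],ctrl.read_state()["eef_pos"])
for c in ["scene","side"]:
    im=dict(np.load(f"{c}0.npz"))
    v,u=np.nonzero(im["depth"]>0);P=pts(im,np.ones((400,640),bool));C=im["frame"][v,u].astype(int)
    # tall things
    k=(P[:,2]>150)&(P[:,0]>250)&(P[:,0]<900)&(abs(P[:,1])<600)
    import collections
    d=collections.defaultdict(list)
    for p in P[k]:d[(int(p[0]//50*50),int(p[1]//50*50))].append(p[2])
    print(c,{q:(len(z),int(min(z)),int(max(z))) for q,z in sorted(d.items()) if len(z)>5 and max(z)>220})
    # soil rim
    k=(np.hypot(P[:,0]-432,P[:,1]+220)<50)&(P[:,2]>4)&(P[:,2]<20)
    Q=P[k];lo=np.percentile(Q,[2,98],axis=0);print("soil bbox mid",lo.mean(0),lo[1]-lo[0])
    b=k&(C[:,0]-C[:,2]>22);
    Q=P[b];h=cv2.convexHull(Q[:,:2].astype(np.float32))[:,0];print("brown hull",circ(h),cv2.minEnclosingCircle(h))
    k=(np.hypot(P[:,0]-514,P[:,1]+330)<50)&(P[:,2]>4)&(P[:,2]<20);lo=np.percentile(P[k],[2,98],axis=0);print("empty",lo.mean(0),lo[1]-lo[0])
    # knob
    k=(np.hypot(P[:,0]-509,P[:,1]+250)<16)&(P[:,2]>170)&(P[:,2]<194)
    if k.sum()>5:print("knob r8",circ(P[k],8.),k.sum())
    k=(np.hypot(P[:,0]-549,P[:,1]+213)<25)&(P[:,2]>25)&(P[:,2]<140);print("post",P[k].mean(0),circ(P[k]),k.sum())
    k=(np.hypot(P[:,0]-549,P[:,1]+213)<65)&(P[:,2]>4)&(P[:,2]<20)&(np.hypot(P[:,0]-549,P[:,1]+213)>18)&(P[:,1]<-180)
    h=cv2.convexHull(P[k][:,:2].astype(np.float32))[:,0];print("foot",circ(h,50.),circ(h),k.sum())
E
```

```text
[-3.14 -0.    1.3 ] [173.24 626.52 235.64]
scene {(400, -100): (62, 150, 380), (400, -50): (330, 150, 377), (400, 0): (37, 357, 369), (450, -100): (260, 150, 381), (450, -50): (2394, 150, 381), (450, 0): (898, 150, 381), (500, -50): (1050, 150, 325), (500, 0): (111, 150, 324), (550, -100): (81, 150, 256), (550, -50): (227, 150, 255), (650, -350): (74, 440, 470), (650, -300): (13, 448, 454), (650, 250): (757, 186, 274), (650, 300): (1758, 203, 274), (700, -350): (616, 206, 528), (700, -300): (254, 437, 467), (750, -300): (472, 406, 502), (800, -450): (38, 158, 223), (800, -300): (214, 408, 498), (800, -250): (76, 164, 491), (850, -600): (47, 503, 535), (850, 0): (57, 151, 519), (850, 50): (55, 498, 519)}
soil bbox mid [ 430.93 -219.78   10.32] [65.48 68.12 11.81]
brown hull [ 431.66 -215.06   29.71] ((430.22369384765625, -216.27886962890625), 31.553342819213867)
empty [ 513.26 -328.99   10.54] [66.58 68.08 12.63]
knob r8 [ 510.14 -251.54] 71
post [ 547.92 -210.67  100.28] [ 551.45 -215.59    8.41] 227
foot [ 551.52 -216.24] [ 536.26 -216.5    37.14] 212
side {(400, -100): (93, 150, 38
[... 834 characters left out ...]
 (700, 550): (256, 266, 531), (750, -300): (387, 407, 501), (750, 350): (138, 197, 486), (750, 400): (109, 198, 487), (750, 450): (67, 200, 486), (750, 500): (104, 204, 485), (800, -600): (372, 150, 575), (800, -450): (82, 156, 224), (800, -300): (198, 408, 499), (850, -600): (361, 179, 572), (850, 0): (96, 151, 552), (850, 50): (6, 505, 551)}
soil bbox mid [ 431.76 -220.7    10.67] [64.61 68.3  12.39]
brown hull [ 429.13 -221.32   25.78] ((429.1448974609375, -223.88491821289062), 30.320384979248047)
empty [ 514.24 -330.13   10.69] [66.94 68.85 13.07]
knob r8 [ 510.59 -251.01] 69
post [ 550.65 -221.57   80.51] [ 552.46 -213.78    9.89] 253
foot [ 551.19 -217.7 ] [ 551.26 -218.12   49.5 ] 570
```

>>> {"name": "step_arm", "arguments": {"linear": [[0,0,-40],[0,0,-80],[0,0,-120],[0,0,-160],[0,0,-200],[0,0,-230],[0,0,-230],[0,0,-230]], "yaw": [0,0,0,0.1,0.2,0.3,0.4,0.5], "gripper": [1,1,1,1,1,1,1,1]}}

```text
clock: 1.27
eef_pos: [173.5, 627.3, 468.6]
tool_rot: [-3.139, -0.005, 0.796]
force: [0.1, -0.5, 0.0]
width: 85.3
```

>>> {"name": "step_arm", "arguments": {"linear": [[-12,38,0],[-24,76,0],[-37,114,0],[-49,152,0],[-61,190,0],[-73,229,0],[-86,267,0],[-98,305,0]], "yaw": [0.1,0.2,0.3,0.4,0.5,0.6,0.7,0.8], "gripper": [1,1,1,1,1,1,1,1]}}

```text
clock: 1.93
eef_pos: [324.5, 341.8, 465.9]
tool_rot: [-3.141, 0.0, -0.004]
force: [0.1, 0.5, 0.6]
width: 85.5
```

>>> {"name": "step_arm", "arguments": {"linear": [[19,36,0],[38,71,0],[57,107,0],[76,142,0],[86,181,0],[95,220,0],[105,259,0],[114,298,0]], "yaw": [0.1,0.2,0.3,0.4,0.5,0.6,0.7,0.8], "gripper": [1,1,1,1,1,1,1,1]}}

```text
clock: 2.6
eef_pos: [438.3, 44.0, 465.9]
tool_rot: [-3.14, 0.0, -0.804]
force: [1.4, 0.3, -0.8]
width: 85.2
```

>>> {"name": "step_arm", "arguments": {"linear": [[33,19,0],[66,39,0],[98,58,0],[131,77,0],[164,96,0],[197,116,0],[229,135,0],[262,154,0]], "yaw": [0,0,0,0,0.06,0.06,0.06,0.06], "gripper": [1,1,1,1,1,1,1,1]}}

```text
clock: 3.27
eef_pos: [510.9, -250.8, 465.6]
tool_rot: [-3.141, 0.0, -0.858]
force: [1.1, 0.3, 0.5]
width: 85.9
```

```bash
python3 - <<'E'
from h import *
for c in ["wrist","scene"]: save(cams.get_image(c),c+"1.png")
s=ctrl.read_state();print(s["eef_pos"],s["tool_rot"],s["qpos"])
E
```

```text
[ 509.02654372 -256.53161351  465.00475757] [ 3.13684491e+00 -2.69387222e-03 -8.69493810e-01] [-0.1007658   0.43955122  0.853549    1.37275134 -0.32294606  1.47242084
 -0.13422058]
```

View pics/wrist1.png

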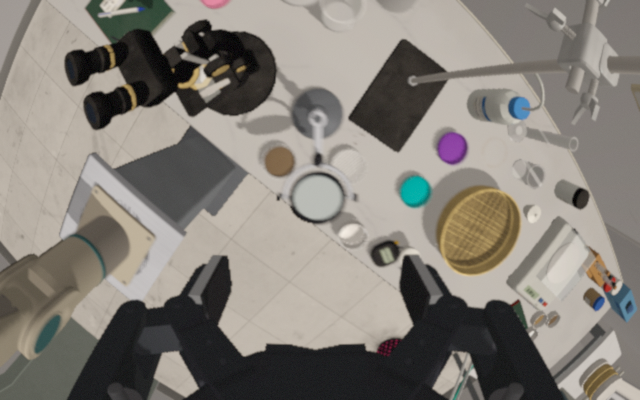

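View pics/scene1.png

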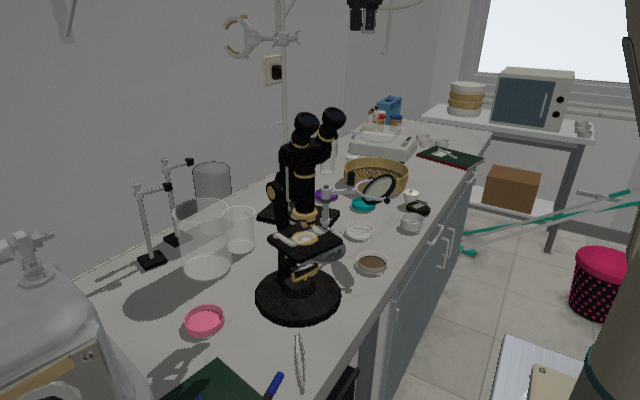

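>>> {"name": "step_arm", "arguments": {"linear": [[0,0,10],[0,0,45],[0,0,80],[0,0,115],[0,0,150],[0,0,185],[0,0,220],[0,0,220]], "yaw": [0,0,0,0,0,0,0,0], "gripper": [1,1,1,1,1,1,1,1]}}

```text
clock: 4.03
eef_pos: [507.5, -243.5, 239.4]
tool_rot: [3.138, 0.012, -0.856]
force: [0.1, 1.4, -0.9]
width: 85.4
```

>>> {"name": "step_arm", "arguments": {"linear": [[0,0,0],[0,0,0]], "yaw": [0,0], "gripper": [0,0]}}

```text
clock: 4.2
eef_pos: [511.7, -248.9, 247.4]
tool_rot: [-3.141, -0.002, -0.858]
force: [-0.2, -0.1, 1.2]
width: 63.9
```

```bash
python3 - <<'E'
from h import *
for c in ["wrist","scene","side"]: save(cams.get_image(c),c+"2.png")
s=ctrl.read_state();print(s["eef_pos"],s["tool_rot"],s["width"],s["force"])
E
```

```text
[ 511.85062878 -249.68164662  247.88630991] [-3.13960665 -0.00364659 -0.85844307] 43.2788230863626 [ 0.61628816 -0.08158008  0.55171487]
```

View pics/wrist2.png

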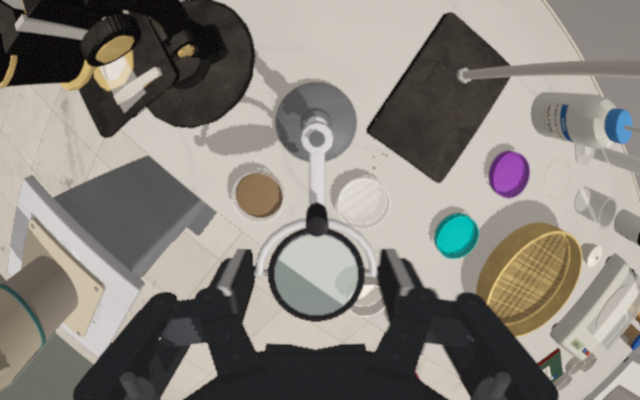

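View pics/side2.png

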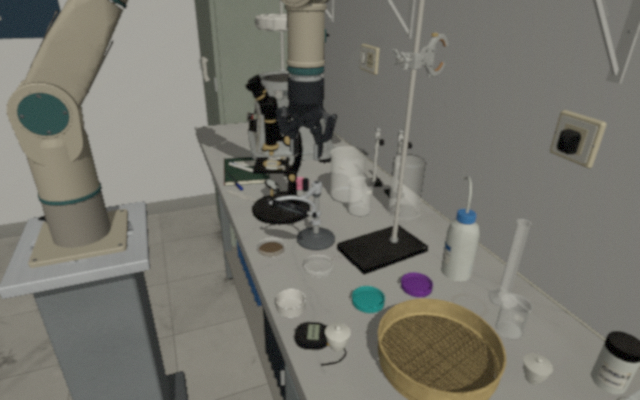

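>>> {"name": "step_arm", "arguments": {"linear": [[0,1,15],[0,1,30],[0,1,45],[0,1,52],[0,1,52],[0,1,52]], "yaw": [0,0,0,0,0,0], "gripper": [0,0,0,0,0,0]}}

```text
clock: 4.85
eef_pos: [510.3, -250.2, 194.5]
tool_rot: [-3.141, -0.001, -0.859]
force: [0.1, 0.1, 0.1]
width: 43.0
```

>>> {"name": "step_arm", "arguments": {"linear": [[0,0,0],[0,0,0],[0,0,0],[0,0,0],[0,0,0],[0,0,0]], "yaw": [0,0,0,0,0,0], "gripper": [-0.3,-0.5,-0.7,-0.8,-0.8,-0.8]}}

```text
clock: 5.35
eef_pos: [510.7, -250.5, 194.8]
tool_rot: [-3.141, -0.002, -0.859]
force: [-0.1, -0.3, 6.8]
width: 10.9
```

```bash
python3 - <<'E'
from h import *
for c in ["wrist","side"]: save(cams.get_image(c),c+"3.png")
s=ctrl.read_state();print(s["eef_pos"],s["tool_rot"],s["width"],s["force"])
E
```

```text
[ 510.67225811 -250.5313535   194.78369699] [-3.14058859e+00 -2.29433899e-03 -8.59136612e-01] 11.353484634888865 [-0.14584278  0.09826527  6.68332087]
```

View pics/wrist3.png

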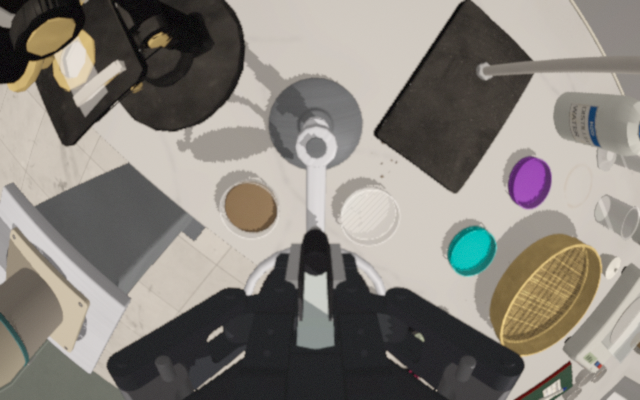

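```bash
python3 - <<'E'
import cv2
a=cv2.imread('pics/side3.png')[100:280,220:400]
b=cv2.imread('pics/wrist3.png')[180:340,220:420]
cv2.imwrite('pics/crop3.png',cv2.hconcat([cv2.resize(a,(400,400),interpolation=cv2.INTER_CUBIC),cv2.resize(b,(400,400),interpolation=cv2.INTER_CUBIC)]))
E
```

```text
(no output)
```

View pics/crop3.png

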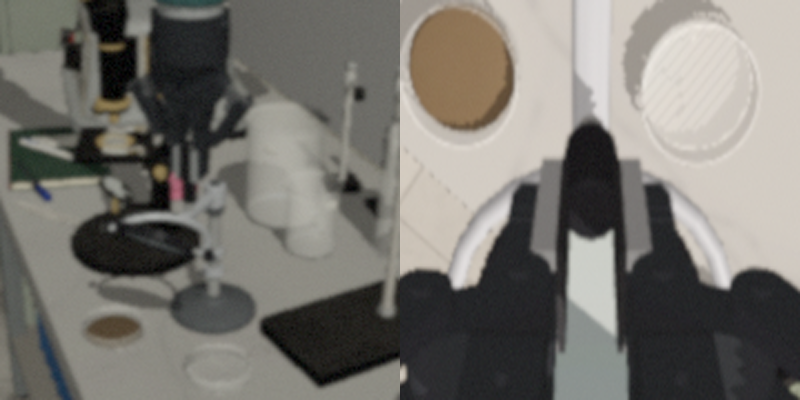

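>>> {"name": "step_arm", "arguments": {"linear": [[-3.2,-0.1,0],[-6.5,-0.4,0],[-9.7,-0.9,0],[-12.8,-1.5,0],[-16,-2.4,0],[-19,-3.5,0],[-22,-4.7,0],[-24.9,-6.1,0]], "yaw": [0.06,0.12,0.18,0.24,0.3,0.36,0.42,0.48], "gripper": [-0.8,-0.8,-0.8,-0.8,-0.8,-0.8,-0.8,-0.8]}}

```text
clock: 6.12
eef_pos: [499.4, -228.6, 194.8]
tool_rot: [-3.139, -0.004, -1.342]
force: [1.9, -2.4, 4.6]
width: 11.1
```

```bash
python3 - <<'E'
from h import *
for c in ["wrist","side"]: save(cams.get_image(c),c+"4.png")
s=ctrl.read_state();print(s["eef_pos"],s["tool_rot"],s["width"],s["force"])
a=cv2.imread('pics/side4.png')[100:280,220:400]
b=cv2.imread('pics/wrist4.png')[80:340,160:480]
cv2.imwrite('pics/crop4.png',cv2.hconcat([cv2.resize(a,(400,400),interpolation=cv2.INTER_CUBIC),cv2.resize(b,(400,400),interpolation=cv2.INTER_CUBIC)]))
E
```

```text
[ 499.29126049 -227.99487706  194.76308661] [-3.13960700e+00 -2.99310090e-03 -1.34019426e+00] 11.35934746648679 [-0.48556948 -0.56718994  6.46446601]
```

View pics/crop4.png

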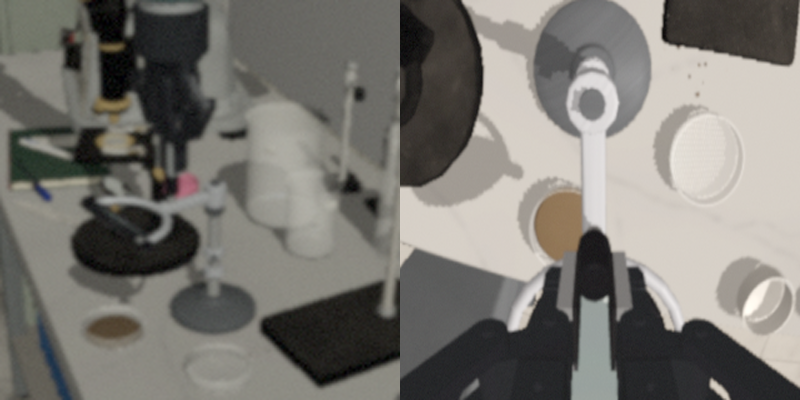

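>>> {"name": "step_arm", "arguments": {"linear": [[-3.2,-0.1,0],[-6.5,-0.4,0],[-9.9,-0.9,0],[-9.9,-0.9,0],[-9.9,-0.9,0]], "yaw": [0.06,0.12,0.187,0.187,0.187], "gripper": [-0.8,-0.8,-0.8,-0.8,-0.8]}}

```text
clock: 6.63
eef_pos: [497.9, -218.1, 194.8]
tool_rot: [-3.139, -0.002, -1.526]
force: [-0.7, -0.9, 6.6]
width: 10.8
```

```bash
python3 - <<'E'
from h import *
np.set_printoptions(precision=2,suppress=True)
s=ctrl.read_state();print(s["eef_pos"],s["tool_rot"],s["width"],s["force"])
for c in ["wrist","side","scene"]:
    im=cams.get_image(c);save(im,c+"5.png");np.savez(f"{c}5.npz",**im)
a=cv2.imread('pics/scene5.png')[130:310,300:480]
b=cv2.imread('pics/wrist5.png')[80:340,160:480]
cv2.imwrite('pics/crop5.png',cv2.hconcat([cv2.resize(a,(400,400),interpolation=cv2.INTER_CUBIC),cv2.resize(b,(400,400),interpolation=cv2.INTER_CUBIC)]))
for c in ["side","scene"]:
    im=dict(np.load(f"{c}5.npz"))
    P=pts(im,np.ones((400,640),bool))
    k=(np.hypot(P[:,0]-431,P[:,1]+220)<58)&(P[:,2]>105)&(P[:,2]<200)
    Q=P[k];print(c,len(Q),np.percentile(Q,[1,99],axis=0))
    k2=(np.hypot(P[:,0]-431,P[:,1]+220)<58)&(abs(P[:,2]-150)<5)
    print(np.percentile(P[k2],[1,99],axis=0))
E
```

```text
[ 497.91 -218.07  194.77] [-3.14 -0.   -1.53] 10.833492514311397 [-0.66 -0.91  6.57]
side 473 [[ 398.5  -273.08  128.87]
 [ 487.66 -168.29  194.78]]
[[ 428.96 -273.36  145.82]
 [ 486.91 -167.03  154.97]]
scene 577 [[ 397.32 -271.27  129.68]
 [ 488.15 -164.13  195.59]]
[[ 422.83 -271.49  146.07]
 [ 487.42 -164.09  154.92]]
```

View pics/crop5.png

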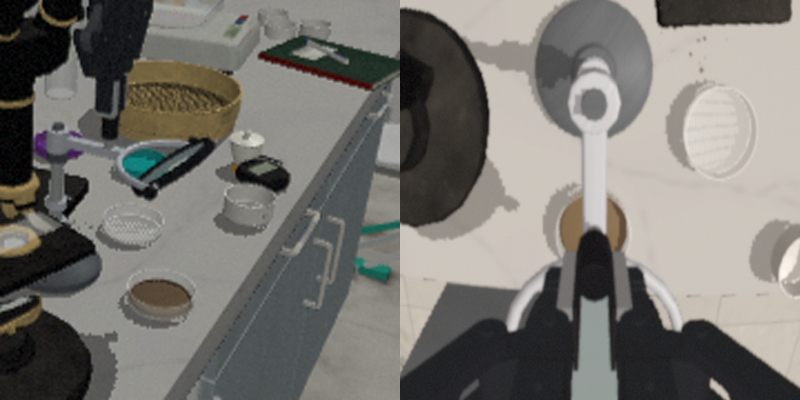

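>>> {"name": "step_arm", "arguments": {"linear": [[0,0,0],[0,0,0],[0,0,0],[0,0,-15],[0,0,-40],[0,0,-60],[0,0,-60]], "yaw": [0,0,0,0,0,0,0], "gripper": [-0.5,-0.2,-0.2,-0.2,-0.2,-0.2,-0.2]}}

```text
clock: 7.37
eef_pos: [498.2, -218.6, 256.8]
tool_rot: [-3.137, -0.003, -1.526]
force: [-0.1, -0.5, 0.6]
width: 34.3
```

```bash
cat > m.py <<'E'
from h import *
import sys
np.set_printoptions(precision=2,suppress=True)
t=sys.argv[1]
s=ctrl.read_state();print(s["clock"],s["eef_pos"],s["tool_rot"],s["width"],s["force"])
PP=[]
for c in ["side","scene"]:
    im=cams.get_image(c);save(im,c+t+".png");np.savez(f"{c}{t}.npz",**im)
    v,u=np.nonzero(im["depth"]>0);P=pts(im,np.ones((400,640),bool));C=im["frame"][v,u].astype(int)
    k=(np.hypot(P[:,0]-510,P[:,1]+240)<90)&(P[:,2]>170)&(P[:,2]<193)&(C.max(1)<50)&(np.hypot(P[:,0]-551,P[:,1]+216)<75)
    if k.sum()>5:
        q=circ(P[k],8.);d=q-[551.3,-216];print(c,"knob",q,k.sum(),np.degrees(np.arctan2(-d[1],-d[0])),np.hypot(*d))
    r=np.hypot(P[:,0]-431.3,P[:,1]+220)
    k=(r<60)&(P[:,2]>135)&(P[:,2]<170)&(C.min(1)>90);  
    print(c,"bright y",np.percentile(P[k],[2,98],axis=0) if k.sum() else '')
    k=(r<43)&(P[:,2]>100)&(P[:,2]<200)&(C.max(1)<70)
    # ring plane
    Q=P[k]
    if len(Q)>20:
        A=np.c_[Q[:,0]-431.3,Q[:,1]+220,np.ones(len(Q))]
        sol=least_squares(lambda p:A@p-Q[:,2],[0,0,150],loss='soft_l1',f_scale=2).x
        print(c,"ring n",len(Q),"slope x,y",np.arctan(sol[:2]),"z0",sol[2],"z ext",np.percentile(Q[:,2],[2,98]),"xy mid",np.percentile(Q,[1,99],axis=0)[:,:2].ravel())
a=cv2.imread(f'pics/scene{t}.png')[130:310,300:480];b=cv2.imread(f'pics/side{t}.png')[120:280,200:360]
cv2.imwrite(f'pics/crop{t}.png',cv2.hconcat([cv2.resize(a,(400,400),interpolation=cv2.INTER_CUBIC),cv2.resize(b,(400,400),interpolation=cv2.INTER_CUBIC)]))
for c in ["scene","side"]:
  for n in ["soil_dish_mid","empty_dish_mid"]:
    im=dict(np.load(f"{c}{t}.npz"));P=pts(im,np.ones((400,640),bool));q=[431.3,-220.2] if n[0]=='s' else [513.7,-329.5]
    k=(np.hypot(P[:,0]-q[0],P[:,1]-q[1])<50)&(P[:,2]>4)&(P[:,2]<20);lo=np.percentile(P[k],[2,98],axis=0);print(c,n,lo.mean(0)[:2],(lo[1]-lo[0])[:2])
E
python3 m.py 6
```

```text
7.3667 [ 498.16 -218.59  256.75] [-3.14 -0.   -1.53] 34.28362721646601 [-0.06 -0.51  0.6 ]
side knob [ 489.59 -230.1 ] 37 12.86833914372821 63.301518254547105
side bright y [[ 421.07 -273.11  144.48]
 [ 489.17 -172.17  164.03]]
side ring n 149 slope x,y [-0.69  0.03] z0 154.26686798371838 z ext [129.42 181.34] xy mid [ 398.66 -262.78  463.99 -183.65]
scene knob [ 496.74 -218.49] 76 2.6116078912401686 54.61529878592672
scene bright y [[ 419.45 -269.21  145.61]
 [ 490.05 -167.95  162.38]]
scene ring n 236 slope x,y [-0.67 -0.07] z0 154.59935455071286 z ext [130.46 181.66] xy mid [ 397.75 -259.71  463.78 -178.07]
scene soil_dish_mid [ 430.87 -219.72] [66.31 68.05]
scene empty_dish_mid [ 513.23 -328.81] [67.03 69.29]
side soil_dish_mid [ 431.81 -220.69] [65.22 68.55]
side empty_dish_mid [ 514.04 -330.04] [66.21 69.18]
```

View pics/crop6.png

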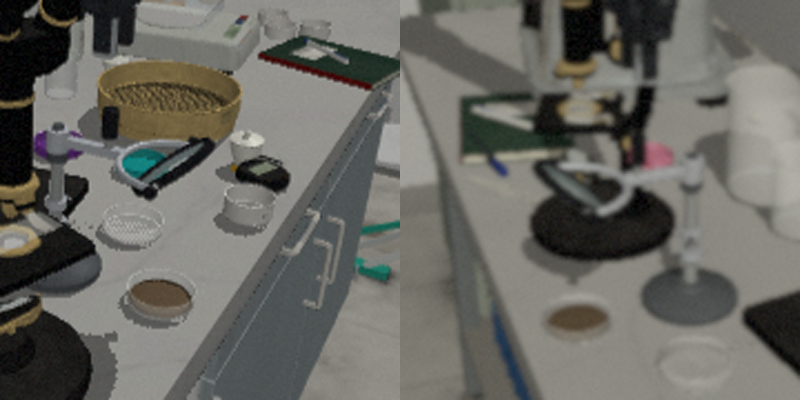

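>>> {"name": "step_arm", "arguments": {"linear": [[0,30,0],[-1,65,0],[-2,100,0],[-2,104,0],[-2,104,15],[-2,104,30],[-2,104,30]], "yaw": [0,0,0,0,0,0,0], "gripper": [-1,-1,-1,-1,-1,-1,-1]}}

```text
clock: 8.05
eef_pos: [391.2, -218.0, 221.1]
tool_rot: [3.137, 0.003, -1.526]
force: [-0.3, 1.0, 0.6]
width: 0.4
```

```bash
python3 m.py 7; python3 - <<'E'
from h import *
save(cams.get_image("wrist"),"wrist7.png")
s=ctrl.read_state();print(s["eef_pos"],s["width"],s["force"])
E
```

```text
8.05 [ 391.21 -217.99  221.1 ] [ 3.14  0.   -1.53] 0.42502356984104245 [-0.34  1.    0.61]
side knob [ 498.16 -218.3 ] 35 2.477204268955721 53.18876058046494
side bright y [[ 422.02 -273.08  141.55]
 [ 488.9  -171.65  164.24]]
side ring n 130 slope x,y [-0.68  0.04] z0 154.7440916348322 z ext [129.63 181.82] xy mid [ 398.59 -262.31  464.01 -185.49]
scene knob [ 491.56 -205.48] 73 -9.988031180249228 60.6638016341902
scene bright y [[ 419.04 -268.83  144.06]
 [ 489.74 -168.27  162.85]]
scene ring n 233 slope x,y [-0.67 -0.07] z0 154.5462147272479 z ext [130.12 181.59] xy mid [ 397.68 -259.81  464.15 -178.28]
scene soil_dish_mid [ 430.85 -219.71] [65.73 68.32]
scene empty_dish_mid [ 513.36 -329.04] [66.44 69.01]
side soil_dish_mid [ 431.78 -220.7 ] [64.79 67.95]
side empty_dish_mid [ 514.21 -330.07] [66.86 67.94]
[ 392.76389679 -219.86539993  223.50226212] -0.309573635826594 [ 0.36678615  0.38759149 -0.00775032]
```

View pics/crop7.png

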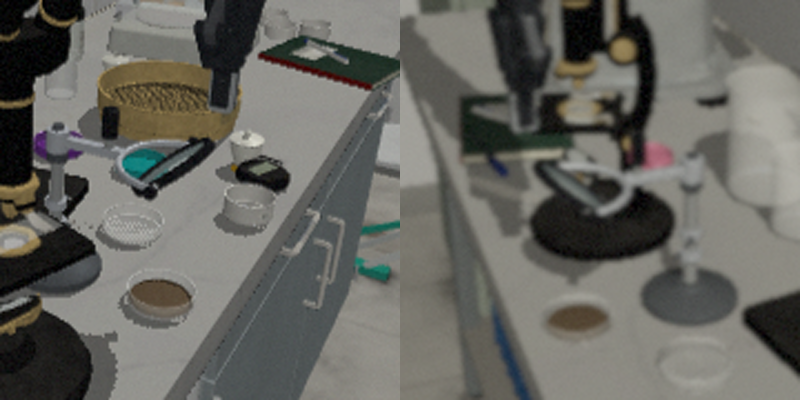

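View pics/wrist7.png

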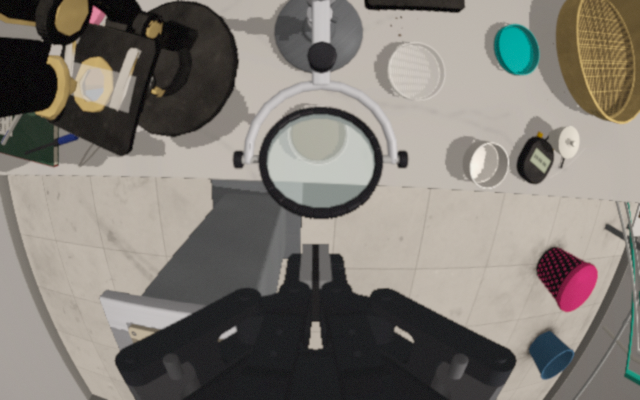

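>>> {"name": "step_arm", "arguments": {"linear": [[0,-4,4],[0,-4,8],[0,-4,12],[0,-4,16],[0,-4,20],[0,-4,24],[0,-4,28],[0,-4,32]], "yaw": [0,0,0,0,0,0,0,0], "gripper": [-1,-1,-1,-1,-1,-1,-1,-1]}}

```text
clock: 8.87
eef_pos: [396.8, -219.7, 191.1]
tool_rot: [3.141, 0.0, -1.526]
force: [-0.0, -0.7, 1.4]
width: -0.1
```

>>> {"name": "step_arm", "arguments": {"linear": [[0,0,2],[0,0,4],[0,0,6],[0,0,7],[0,0,7]], "yaw": [0,0,0,0,0], "gripper": [-1,-1,-1,-1,-1]}}

```text
clock: 9.28
eef_pos: [396.9, -219.7, 184.5]
tool_rot: [3.142, 0.0, -1.526]
force: [-0.4, 0.3, 0.8]
width: -0.0
```

```bash
python3 m.py 8
```

```text
9.2833 [ 396.85 -219.67  184.49] [ 3.14  0.   -1.53] -0.025734218590138518 [-0.42  0.27  0.75]
side knob [ 489.06 -230.03] 36 12.702974528124633 63.80343466967897
side bright y [[ 421.7  -273.1   142.68]
 [ 489.28 -171.21  163.16]]
side ring n 135 slope x,y [-0.72  0.07] z0 155.470869183676 z ext [129.3  199.39] xy mid [ 391.63 -261.82  464.64 -183.66]
scene knob [ 496.89 -218.13] 73 2.236860117490676 54.45273550647363
scene bright y [[ 417.06 -268.51  146.83]
 [ 489.73 -168.2   163.43]]
scene ring n 235 slope x,y [-0.7  -0.08] z0 155.1716045335834 z ext [130.27 197.79] xy mid [ 391.01 -258.99  464.03 -178.02]
scene soil_dish_mid [ 431.02 -219.77] [65.41 67.64]
scene empty_dish_mid [ 513.32 -329.36] [66.74 68.99]
side soil_dish_mid [ 432.01 -221.05] [65.08 68.58]
side empty_dish_mid [ 514.01 -329.96] [66.77 67.75]
```

View pics/crop8.png

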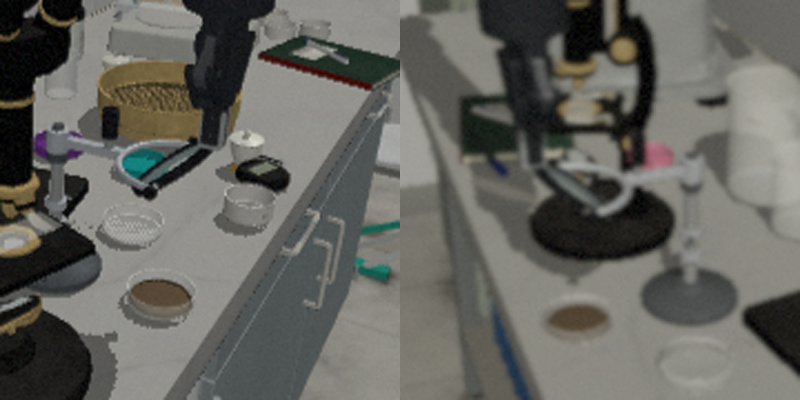

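```bash
python3 - <<'E'
from h import *
np.set_printoptions(precision=1,suppress=True)
for c in ["scene","side"]:
    im=dict(np.load(f"{c}8.npz"));v,u=np.nonzero(im["depth"]>0);P=pts(im,np.ones((400,640),bool))
    for lo in range(150,215,5):
        k=(abs(P[:,0]-395)<30)&(abs(P[:,1]+220)<18)&(P[:,2]>lo)&(P[:,2]<lo+5)
        if k.sum():print(c,lo,k.sum(),P[k].min(0)[:2],P[k].max(0)[:2],u[k].min(),u[k].max(),v[k].min(),v[k].max())
save(cams.get_image("wrist"),"wrist8.png")
a=cv2.imread('pics/scene8.png')[160:230,350:420];b=cv2.imread('pics/side8.png')[150:220,220:290]
cv2.imwrite('pics/c8b.png',cv2.hconcat([cv2.resize(x,(400,400),interpolation=cv2.INTER_CUBIC) for x in(a,b)]))
E
```

```text
scene 155 4 [ 424.3 -233.3] [ 424.8 -215.9] 380 383 200 203
scene 160 8 [ 419.8 -236.5] [ 424.  -207.3] 380 386 198 204
scene 165 5 [ 415.4 -234.9] [ 416.7 -215.6] 384 388 197 201
scene 170 7 [ 397.5 -233.2] [ 410.8 -203. ] 389 392 196 203
scene 175 23 [ 396.  -221.5] [ 406.1 -202.7] 388 395 197 201
scene 180 17 [ 388.  -216.2] [ 404. -205.] 390 398 195 198
scene 185 19 [ 385.2 -224.6] [ 406.8 -208.5] 389 401 193 196
scene 190 31 [ 384.8 -221.4] [ 407.3 -204.8] 389 401 191 194
scene 195 25 [ 384.9 -227.2] [ 405.9 -204.5] 390 402 188 192
scene 200 34 [ 385.4 -224.9] [ 406.9 -203.4] 390 402 185 190
scene 205 29 [ 385.3 -222.2] [ 406.3 -203.1] 390 402 183 188
scene 210 27 [ 384.9 -221.4] [ 407.5 -204.7] 390 402 181 185
side 155 2 [ 423.4 -215. ] [ 424.7 -210.8] 264 265 191 192
side 160 7 [ 419.5 -232.9] [ 424.6 -206.1] 262 267 189 195
side 165 9 [ 412.3 -229.1] [ 418. -203.] 259 263 187 192
side 170 3 [ 397.1 -236.6] [ 410.7 -207.7] 253 258 187 192
side 175 12 [ 397.5 -237.9] [ 405.3 -224. ] 254 258 188 191
side 180 17 [ 388.4 -236.9] [ 407. -222.] 250 258 185 189
side 185 16 [ 385.8 -233.7] [ 407.2 -216.7] 248 258 183 186
side 190 23 [ 386.3 -234.6] [ 407.4 -218.4] 248 258 181 185
side 195 21 [ 386.1 -235.8] [ 408.  -221.2] 248 258 179 183
side 200 23 [ 386.  -235.8] [ 407.6 -213. ] 247 258 176 180
side 205 24 [ 386.1 -235.8] [ 408.2 -212.8] 247 258 174 179
side 210 24 [ 385.9 -237. ] [ 408.3 -216.2] 247 258 173 177
```

View pics/c8b.png

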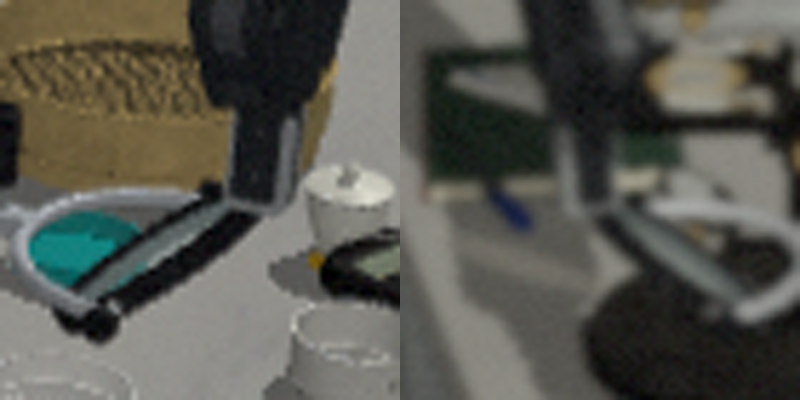

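View pics/wrist8.png

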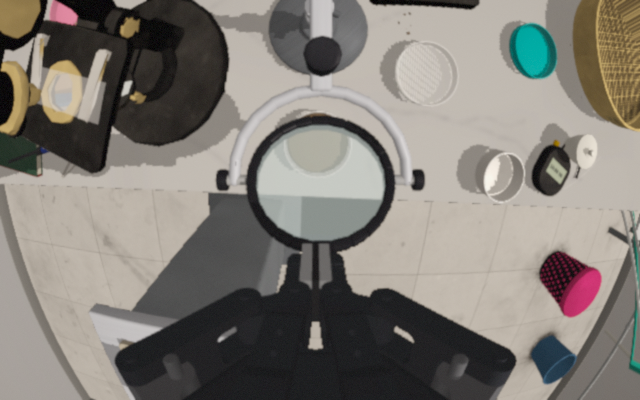

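>>> {"name": "step_arm", "arguments": {"linear": [[0,0,2],[0,0,4],[0,0,6],[0,0,8]], "yaw": [0,0,0,0], "gripper": [-1,-1,-1,-1]}}

```text
clock: 9.77
eef_pos: [395.5, -219.8, 176.6]
tool_rot: [3.14, 0.0, -1.527]
force: [-3.1, -0.8, 4.0]
width: 0.0
```

```bash
python3 m.py 9 | grep -v dish
```

```text
9.7667 [ 395.45 -219.84  176.6 ] [ 3.14  0.   -1.53] 0.041164329892176596 [-3.07 -0.77  3.99]
side knob [ 497.31 -217.59] 33 1.6854969278684946 54.01671863776989
side bright y [[ 408.72 -271.74  139.21]
 [ 488.39 -171.86  165.27]]
side ring n 146 slope x,y [-0.52  0.07] z0 155.1973113962264 z ext [135.66 197.3 ] xy mid [ 391.43 -261.95  470.17 -184.37]
scene knob [ 496.87 -218.37] 74 2.4907506524863985 54.479979518602114
scene bright y [[ 409.05 -268.03  138.41]
 [ 488.91 -168.79  163.76]]
scene ring n 248 slope x,y [-0.49 -0.06] z0 155.4429133640251 z ext [137.3  198.49] xy mid [ 391.59 -259.12  469.81 -178.22]
```

>>> {"name": "step_arm", "arguments": {"linear": [[0,0,2],[0,0,4],[0,0,6],[0,0,8],[0,0,10],[0,0,12],[0,0,13],[0,0,13]], "yaw": [0,0,0,0,0,0,0,0], "gripper": [-1,-1,-1,-1,-1,-1,-1,-1]}}

```text
clock: 10.53
eef_pos: [397.0, -219.6, 163.3]
tool_rot: [3.142, 0.0, -1.526]
force: [-0.7, 0.9, 0.3]
width: 0.2
```

```bash
python3 m.py 10 | grep -v dish
```

```text
10.5333 [ 397.04 -219.57  163.31] [ 3.14  0.   -1.53] 0.2223029029076633 [-0.74  0.92  0.29]
side knob [ 496.9  -217.29] 34 1.3624726620048402 54.41770769284099
side bright y [[ 396.75 -271.65  148.43]
 [ 487.03 -172.02  165.27]]
side ring n 160 slope x,y [-0.34  0.33] z0 165.04067469749654 z ext [149.2 197.3] xy mid [ 390.02 -262.    472.64 -184.05]
scene knob [ 496.97 -218.35] 74 2.480469763785046 54.38391907287762
scene bright y [[ 393.41 -267.79  148.45]
 [ 488.03 -169.13  164.46]]
scene ring n 328 slope x,y [-0.2  -0.04] z0 156.82796634976143 z ext [149.18 196.52] xy mid [ 389.32 -260.    471.76 -178.1 ]
```

View pics/crop10.png

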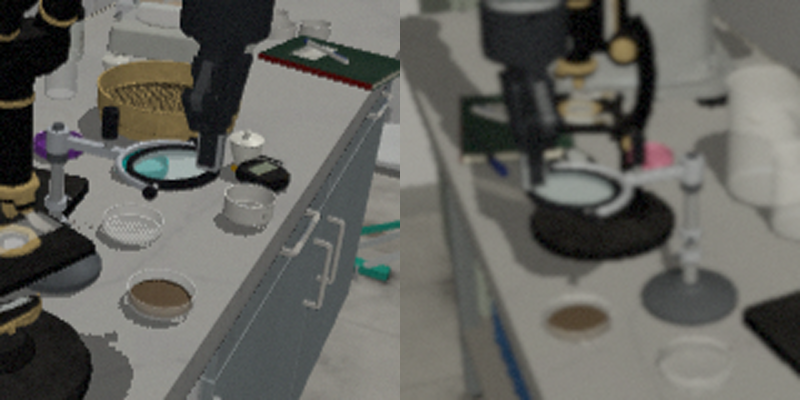

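```bash
cat > t.py <<'E'
from h import *
import sys
np.set_printoptions(precision=3,suppress=True)
allA=[]
for t in sys.argv[1:]:
  for c in ["side","scene"]:
    im=dict(np.load(f"{c}{t}.npz"));v,u=np.nonzero(im["depth"]>0);P=pts(im,np.ones((400,640),bool));C=im["frame"][v,u].astype(int)
    r=np.hypot(P[:,0]-431.3,P[:,1]+221)
    k=(r<43)&(r>30)&(P[:,2]>115)&(P[:,2]<185)&(C.max(1)<75)&~((P[:,0]<412)&(abs(P[:,1]+220)<20)&(P[:,2]>158))
    Q=P[k]
    A=np.c_[Q[:,0]-431.3,Q[:,1]+221,np.ones(len(Q))]
    s=least_squares(lambda p:A@p-Q[:,2],[0,0,150],loss='soft_l1',f_scale=1).x
    out=Q[Q[:,0]<415];inn=Q[Q[:,0]>447]
    print(t,c,len(Q),"tilt",-np.arctan(s[0]),"roll",s[1],"z0",s[2],"outer zs",np.percentile(out[:,2],[10,50,90]) if len(out) else'',"inner",np.percentile(inn[:,2],[10,50,90]) if len(inn) else '')
    k=(r<33)&(P[:,2]>140)&(P[:,2]<165)
    if k.sum()>30:
        Q=P[k];A=np.c_[Q[:,0]-431.3,Q[:,1]+221,np.ones(len(Q))];s=least_squares(lambda p:A@p-Q[:,2],[0,0,150],loss='soft_l1',f_scale=1).x;print("  glass",k.sum(),-np.arctan(s[0]),s)
E
python3 t.py 7 9 10
```

```text
7 side 127 tilt 0.6783591783141094 roll 0.017767840077812114 z0 154.1793268014652 outer zs [166.837 171.697 176.265] inner [129.829 133.559 138.263]
  glass 63 0.7017279455041371 [ -0.845  -0.035 153.918]
7 scene 179 tilt 0.6677665734089258 roll -0.06038660114910747 z0 154.54079251263582 outer zs [165.232 170.664 174.832] inner [130.093 134.666 140.834]
  glass 71 0.7025705303481858 [ -0.847  -0.037 153.325]
9 side 118 tilt 0.45489204241540204 roll 0.03435122706414616 z0 153.95033216829884 outer zs [161.56  165.891 169.884] inner [136.011 139.108 144.797]
  glass 155 0.47517076991350676 [ -0.514  -0.023 153.34 ]
9 scene 168 tilt 0.42975887576814 roll -0.03945300167367014 z0 154.49956315743017 outer zs [159.097 164.95  168.62 ] inner [137.16  139.423 146.645]
  glass 185 0.4679548641441613 [ -0.505  -0.026 152.942]
10 side 112 tilt 0.06043187271529091 roll 0.007176086120546388 z0 153.48752086953928 outer zs [151.139 155.572 158.67 ] inner [149.537 151.296 152.925]
  glass 247 0.12667029497393137 [ -0.127  -0.008 152.844]
10 scene 192 tilt 0.0775114153514945 roll -0.0036499851352515766 z0 154.2881565228141 outer zs [151.926 156.252 159.229] inner [149.829 151.372 153.743]
  glass 299 0.12507355846867788 [ -0.126  -0.005 152.656]
```

>>> {"name": "step_arm", "arguments": {"linear": [[0,0,1.5],[0,0,3],[0,0,4.3],[0,0,4.3],[0,0,4.3]], "yaw": [0,0,0,0,0], "gripper": [-1,-1,-1,-1,-1]}}

```text
clock: 11.05
eef_pos: [397.0, -219.6, 159.2]
tool_rot: [-3.141, 0.0, -1.526]
force: [-0.1, -0.8, 0.5]
width: 0.3
```

```bash
python3 m.py 11 | grep -v dish; python3 t.py 11
```

```text
11.05 [ 397.02 -219.62  159.18] [-3.14  0.   -1.53] 0.2508712187100671 [-0.11 -0.79  0.49]
side knob [ 498.6  -218.85] 36 3.0927417926867804 52.77374537732633
side bright y [[ 389.37 -271.59  150.34]
 [ 486.45 -171.92  165.66]]
side ring n 146 slope x,y [-0.26  0.5 ] z0 170.30641015660694 z ext [146.99 192.8 ] xy mid [ 389.21 -262.12  471.3  -183.16]
scene knob [ 496.7  -218.39] 73 2.504727133717197 54.6569041175887
scene bright y [[ 389.17 -267.82  149.03]
 [ 488.69 -169.2   163.91]]
scene ring n 332 slope x,y [-0.11 -0.04] z0 157.07428859925838 z ext [148.66 192.57] xy mid [ 389.38 -261.13  472.32 -177.75]
11 side 111 tilt -0.03043586868922918 roll 0.02331711743741238 z0 153.98424201730742 outer zs [148.468 152.776 156.054] inner [153.232 154.755 155.978]
  glass 272 0.023552750339006025 [ -0.024  -0.003 152.744]
11 scene 207 tilt -0.01828544002084012 roll -0.00880007198801099 z0 154.43734751105043 outer zs [149.038 153.639 156.628] inner [153.34  155.011 156.037]
  glass 320 0.02260137335553447 [ -0.023  -0.001 152.613]
```

>>> {"name": "step_arm", "arguments": {"linear": [[0,0,-10],[0,0,-40],[0,0,-70],[0,0,-70],[0,0,-70]], "yaw": [0,0,0,0,0], "gripper": [-1,-1,-1,-1,-1]}}

```text
clock: 11.57
eef_pos: [397.9, -220.2, 231.1]
tool_rot: [-3.138, -0.001, -1.526]
force: [-0.3, -0.5, -0.5]
width: 0.2
```

```bash
python3 m.py 12; python3 t.py 12; python3 - <<'E'
from h import *
np.set_printoptions(precision=4,suppress=True)
for c in ["side","scene"]:
    im=dict(np.load(f"{c}12.npz"));P=pts(im,np.ones((400,640),bool))
    k=(abs(P[:,0]-470)<120)&(abs(P[:,1]+270)<130)&(abs(P[:,2])<4);Q=P[k];A=np.c_[Q[:,:2]-[431,-220],np.ones(len(Q))]
    print(c,"table",np.linalg.lstsq(A,Q[:,2],rcond=None)[0])
    Q=P[(np.hypot(P[:,0]-431.3,P[:,1]+221)<60)&(P[:,2]>140)&(P[:,2]<168)]
    K=im["intrinsics"]
E
```

```text
11.5667 [ 397.87 -220.2   231.08] [-3.14 -0.   -1.53] 0.2484694468541205 [-0.35 -0.52 -0.51]
side knob [ 496.47 -216.9 ] 34 0.9421013239393478 54.836930515941795
side bright y [[ 399.82 -271.83  150.14]
 [ 486.44 -172.02  156.51]]
side ring n 86 slope x,y [0.01 0.06] z0 154.72668883057304 z ext [147.24 157.43] xy mid [ 389.32 -262.06  472.14 -184.97]
scene knob [ 496.61 -218.56] 72 2.6779380929660372 54.75193014960448
scene bright y [[ 399.97 -267.17  149.43]
 [ 487.37 -168.44  155.55]]
scene ring n 279 slope x,y [-0.   -0.02] z0 154.75217705005707 z ext [148.68 157.27] xy mid [ 389.14 -259.89  471.52 -178.07]
scene soil_dish_mid [ 430.82 -220.04] [66.01 67.87]
scene empty_dish_mid [ 513.06 -328.73] [66.66 68.54]
side soil_dish_mid [ 431.75 -220.54] [64.92 68.  ]
side empty_dish_mid [ 514.07 -329.73] [66.25 68.55]
12 side 125 tilt -0.0103228551353691 roll 0.055554492861069504 z0 154.50635852814509 outer zs [149.008 153.971 156.432] inner [152.406 154.688 155.634]
  glass 282 0.020651277543454596 [ -0.021  -0.006 152.628]
12 scene 258 tilt 0.0010135950356306416 roll -0.02027617414397857 z0 154.86155737271224 outer zs [149.337 155.193 156.832] inner [152.827 155.125 155.696]
  glass 346 0.019869552231623084 [ -0.02   -0.004 152.55 ]
side table [0.0019 0.0006 1.0572]
scene table [ 0.0014 -0.0012  0.9654]
```

View pics/crop12.png

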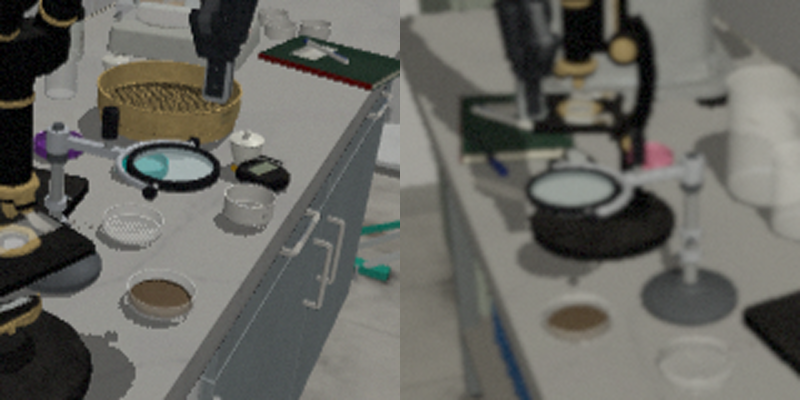

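>>> {"name": "step_arm", "arguments": {"linear": [[0,10,-30],[0,20,-60],[0,20,-60],[0,20,-60],[0,20,-60]], "yaw": [0,0,0,0,0], "gripper": [-1,-1,-1,-1,-1]}}

```text
clock: 12.08
eef_pos: [376.7, -219.7, 288.4]
tool_rot: [3.14, 0.001, -1.525]
force: [0.1, 0.9, 0.2]
width: 0.0
```

```bash
python3 m.py 13; python3 t.py 13; python3 -c "
from cell import ctrl
print(ctrl.finish_job())"
```

```text
12.0833 [ 376.72 -219.67  288.41] [ 3.14  0.   -1.53] 0.04572889377522948 [0.1  0.89 0.2 ]
side knob [ 498.09 -218.52] 33 2.7112428832358018 53.268926824009164
side bright y [[ 399.56 -271.31  150.13]
 [ 485.81 -173.95  156.34]]
side ring n 75 slope x,y [0.01 0.06] z0 155.03031651159233 z ext [146.67 157.86] xy mid [ 389.57 -262.7   472.4  -181.89]
scene knob [ 496.75 -218.71] 71 2.8463017659670253 54.61882473485452
scene bright y [[ 400.3  -267.32  150.61]
 [ 487.86 -168.72  155.61]]
scene ring n 281 slope x,y [-0.   -0.02] z0 154.71553851534438 z ext [148.16 157.43] xy mid [ 388.82 -260.51  472.25 -178.31]
scene soil_dish_mid [ 430.81 -219.79] [65.66 68.3 ]
scene empty_dish_mid [ 513.16 -328.38] [66.23 68.59]
side soil_dish_mid [ 431.89 -220.55] [65.27 68.85]
side empty_dish_mid [ 514.26 -330.07] [66.21 68.92]
13 side 118 tilt -0.012059470980406937 roll 0.047072510527023236 z0 154.85057954968607 outer zs [148.967 154.012 156.935] inner [153.755 154.973 155.806]
  glass 286 0.018410999044242034 [ -0.018   0.004 152.538]
13 scene 253 tilt 0.0036111926171603147 roll -0.013987351125648596 z0 154.9116131996028 outer zs [149.673 155.38  156.873] inner [153.039 155.014 155.862]
  glass 351 0.02271447904710816 [ -0.023  -0.001 152.551]
the job is handed in; nothing more can be done
None
```

The magnifier is set up over the brown soil dish with the lens close to level, and I handed the job in at about 12 s. I gripped the knob and swung the arm about 38° round the post. Then I released it and pressed the raised edge of the lens down with the closed fingertips.

My last checks, made with the robot clear of everything:
- **Centring:** the lens centre is near (430.7, -221) mm and the soil dish near (431.3, -220.2) mm. The two cameras disagree by about 3 mm in y, so the offset is about 1–3 mm.
- **Level:** fitting the glass gives a tilt of about +0.02 rad in both cameras. Fitting the ring gives -0.01 to 0.00. I did not correct the remaining hundredths.
- **Dishes:** both stand where they started, within about 1 mm of the first measurement.
- **Disagreement with the description:** the fingertips met the lens about 20 mm later than the stated tip length implies, so I pressed by camera rather than by computed height. The gripper also read 11 mm on the 16 mm knob, but the grip held through the swing.

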